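# Swing out the shaving mirror and lock it with its taper pin

## Task

Swing the shaving mirror's arm down and out over its sloped mount until it rests against its end stop and let go of it. Then take the tapered pin out of the ceramic holder and drive it square through the arm's hole, the board's hole and the hole of the loose keeper plate under the board, which you must feel for, so that its taper draws them into line and its shoulder sits fully home on the arm. Leave it there, and leave the other things on the shelf where they are.

Things in the scene. Friction and masses are not known exactly. Their poses are not given: they have to be found in the camera images.
- deck: Sloped wooden board 130 x 168 x 12 mm on a fixed stand, sloping 32 deg, facing up and to the robot's right; stand turned up to 0.28 rad from that. Origin: centre of its round pin hole (21 mm diameter, right through, keeper plate below) on the upper face, 90 mm above the shelf. z square out of the face (the axis the pin must have), x up the slope, y level, towards the robot.
- deck_hole (a point): Point on the axis of the board's pin hole, 8 mm above the board: where the centre of the upper face of the arm's hole lies when the holes are in line. Turned as deck.
- mirror_arm (a joint): Hinge of the mirror arm, rad: 0 = arm's hole exactly over the board's hole (arm along deck -y); negative = swung up the slope (parked, -0.8 to -0.45); positive = past the line, down the slope. End stop at +0.06: there the arm's hole lies 4.8 mm down the slope from the board's hole. Stiff hinge (0.3 N m friction): the arm stays where left and yields to the pin's taper.
- stud_top (a point): Centre of the top of the round steel stud (20 mm diameter, 34 mm tall) that stands square on the upper face of the mirror arm, 127 mm from the pivot.
- pin: Steel taper pin, 118 mm long, about 0.16 kg, starting upright in the ceramic holder. Origin: centre of its tip; z from tip to grip. 10 mm diameter at the tip, 17.6 mm at 34 mm from the tip, 18.8 mm at 62 mm (shoulder); shoulder disc 38 mm diameter from 62 to 68 mm; round wooden grip 26 mm diameter from 68 to 118 mm.
- pin_shoulder (a point): Centre of the underside of the pin's shoulder disc, on the pin's axis, 62 mm from the tip; this face comes to rest on the arm.
- holder: Cream ceramic toothbrush holder, a loose upright tube 72 mm diameter, 80 mm tall, bore 27 mm, 0.6 kg; the pin hangs in its bore by the shoulder. Origin: centre of its underside.
- cup: Stainless steel cup, 72 mm diameter, 85 mm tall, upright; bystander. Origin: centre of underside.
- perfume: Closed glass perfume bottle 50 x 32 mm, 90 mm tall; bystander. Origin: centre of underside.
- comb: Red plastic comb lying flat, 160 mm long along its y, 36 mm wide, 6 mm thick; bystander. Origin: its middle, underside.
- face_brush: Grey hard silicone face brush lying flat, head 64 mm diameter, 22 mm tall with its bristles; handle to its +y, to 110 mm from the head's centre; bystander. Origin: centre of the head's underside.
- pivot_point (a point): Hinge axis of the mirror arm at the board's face (deck x 0, y +80 mm), axis along deck z. The arm is a flat steel bar 8 mm thick lying on the board; along it, from the pivot: hole (20.5 mm diameter) at 80 mm, stud at 127 mm, round mirror (84 mm diameter, as thick as the arm) centred at 198 mm.
- keeper_guide (a point): Centre of the board hole on the board's underside (12 mm below deck's origin). Under it a loose steel keeper plate, 10 mm thick, lies against the board and slides along deck y only (3 N friction); its 20.5 mm round hole starts off the board hole's axis by an unknown amount, up to 8 mm either way: not measured, to be felt with the pin. Below it 30 mm or more of free air.
There are look-alikes about, which are no part of the job. What is shaped like the pin but black or green is not meant.

How it is judged:
By the outcome, as a careful person would: the job done as asked, in the order asked, and still so for the second after the job is handed in, with the robot touching nothing.
It also fails if it takes over 59 s, if anything falls off the work surface, if the arm or the gripper's body presses on something with over 40 N, if the wrist force passes 120 N, or if a joint passes its speed limit or range.

## Robot

A 6-joint arm with a two-finger parallel gripper is mounted at the origin on the work surface. World frame = base frame: x ahead of the robot, y to its left, z up, the work surface at z = 0. Lengths are in m, angles in rad, forces in N, time in s.
With the tool pointing down it reaches from about 0.25 to 0.775 m from the base axis. Payload 4 kg.
Tool frame: the origin (TCP) lies midway between the tips of the shut fingers; the grasp point (between the pads) lies 19 mm behind it (robot.tcp_to_grasp is the z of the grasp point in the tool frame, in m); z points along the fingers, y is the line along which they close (so a half turn about z gives the same grasp; the last joint's range is limited). The gripper opens to 94 mm and grips with 3 to 60 N. Pads are 16 mm wide; open, the fingers measure 119 mm over their backs; the gripper's body (75 mm by 177 mm) begins 78 mm behind the grasp point.
Start: joints at [-1.279, 0.087, 1.371, -0, 1.684, -0.103], TCP at [0.212, -0.508, 0.206] pointing down, gripper open.
Joint ranges: [-3.1, 3.1], [-0.76, 2.03], [0.27, 2.55], [-1.08, 4.22], [0.17, 2.65], [-2.57, 2.57]. Speed limits (rad/s): [2.79, 2.79, 3.14, 3.14, 3.14, 3.14].

## Interface

Orientations are given as [roll, pitch, yaw] about the fixed x, y, z axes, in that order (R = Rz(yaw) Ry(pitch) Rx(roll)).
In Python, from bench import robot gives the robot as it stands. The module is installed in compiled form; this text tells all that it offers.
- The arm moves only by the tool move_arm, never from a script. Its argument "motion" is one flat list of numbers, 7 for each row, row after row: the turn, a rotation vector about the tool's x, y, z in units of 45 degrees (1.0 is 45 degrees), then the shift along the tool's x, y, z in units of 100 mm (1.0 is 100 mm), then the opening, from 0 (shut) to 1 (fully open). A call has 1 to 12 rows; each row shifts and turns the commanded pose from where the row before left it, along the tool's axes as they then stand; what a row does not reach is not made up. A row lasts 1/12 s, in which the tool goes at most 41.7 mm and 7.16 degrees, less where a joint would pass 70% of its speed; a pose out of reach is approached as far as the arm can. A call with a number of a shift or a turn outside -1 to 1 is refused whole. A call with a gripper value outside its range is refused whole. The fingers move at their own pace and stop on an object; the grip force is fixed at half the most. Time passes only in rows, so rows that do not move let the fingers close. It gives the time, the measured TCP pose, the force, the opening and the grip force at its end, in the units of the state.
- robot.get_obs(): the state, without advancing time (a new reading comes with each control period).
- robot.snapshot(name): name is "scene" or "top" or "wrist"; returns the picture (480x640x3 uint8, red, green, blue); there is no depth.
- robot.get_calibration(name): a dict with "fx", "fy", "cx", "cy" (pixels), "R" (3x3) and "t" (3): a world point X has camera coordinates R X + t. Camera axes: x right, y down, z forward; pixel columns grow to the right and rows downward; lengths in m; the calibration is good to about 2 mm. A picture is of the moment at which its call begins: read the wrist's pose just before it. get_calibration takes no time and is no camera call; for the wrist camera it gives the pose at the moment of the call.
- robot.close_job(): hands the job in; it is judged then, once.
The state is a dict: "time": time; "joint_positions": joint angles; "qvel": joint speeds; "joint_torque": joint torques, N m; "tool_pos": TCP position; "ee_rot": TCP orientation; "wrist_force": force on the tool from outside, world axes, zero at the start; "wrist_torque": the same for the moment, N m; "width": finger opening in m; "finger_force": force on a finger pad.
Only numpy, scipy, OpenCV 4.12 (cv2) and the standard library are available. Lean on these libraries where they do the work, as an engineer would, in place of code of your own. Each camera call takes 0.05 s, during which the arm holds its last target. There are 200 camera calls.

## Working session

There is one attempt and no reset: what is moved stays moved. The work goes in short steps, Python scripts to look and compute and a tool call to move; the robot and the scene stay as the last step left them, time stands still between calls to the robot, and variables do not carry over. Pictures are saved under pics/ and viewed, at most 10 in all, crops included, and the job is handed in when it is done.

Besides the shell and the picture viewer there is one more tool, called after "Call:" by a JSON object that holds its "name" and its "arguments". move_arm: Moves the arm, as the interface text tells. Shifts and turns lie within -1 to 1; 1 stands for 100 mm of shift or 45 degrees of turn. Its arguments: {"type":"object","properties":{"motion":{"type":"array","items":{"type":"number"}}},"required":["motion"]}

```bash
mkdir -p pics; python3 - <<'E'
from bench import robot
import cv2,numpy as np
for n in("scene","top"):
    im=robot.snapshot(n); cv2.imwrite(f"pics/{n}0.png",im[:,:,::-1]); c=robot.get_calibration(n); print(n,c)
o=robot.get_obs(); print(o, robot.tcp_to_grasp)
E
```

```text
scene {'fx': 482.5514418369809, 'fy': 482.5514418369809, 'cx': 316.88777068188284, 'cy': 240.20513784372935, 'R': array([[-0.64142309,  0.76691595, -0.02040453],
       [ 0.46794195,  0.37001802, -0.802569  ],
       [-0.60795292, -0.52433442, -0.59621025]]), 't': array([ 0.34363387, -0.16708942,  1.24703992])}
top {'fx': 495.0478619215013, 'fy': 495.0478619215013, 'cx': 319.0127981950741, 'cy': 241.5975629871487, 'R': array([[-0.01054357, -0.99994214,  0.00213334],
       [-0.97973121,  0.00990361, -0.20007167],
       [ 0.20003897, -0.00419957, -0.97977894]]), 't': array([0.0036089 , 0.5622205 , 0.98482021])}
{'time': 0.1, 'joint_positions': array([-1.27910888e+00,  8.78659113e-02,  1.37206769e+00, -1.91284198e-05,
        1.68360533e+00, -1.03097306e-01]), 'qvel': array([-5.49046896e-04,  5.87108826e-05, -3.86075704e-03, -7.76998710e-04,
        1.41745986e-03,  1.87627193e-03]), 'joint_torque': array([ 1.87547201e-03, -3.41250050e+01, -3.03301728e+01,  7.19307829e-02,
        3.03822022e-02, -9.17791726e-05]), 'tool_pos': array([ 0.21138546, -0.50722887,  0.2044475 ]), 'ee_rot': array([-3.13965475e+00, -1.81390702e-04,  3.94782442e-01]), 'wrist_force': array([0.0189331 , 0.43309489, 1.07399875]), 'wrist_torque': array([-0.02819656,  0.02647244, -0.01920425]), 'finger_force': 0.0, 'width': 0.09408527833583966} -0.0188
```

View pics/scene0.png

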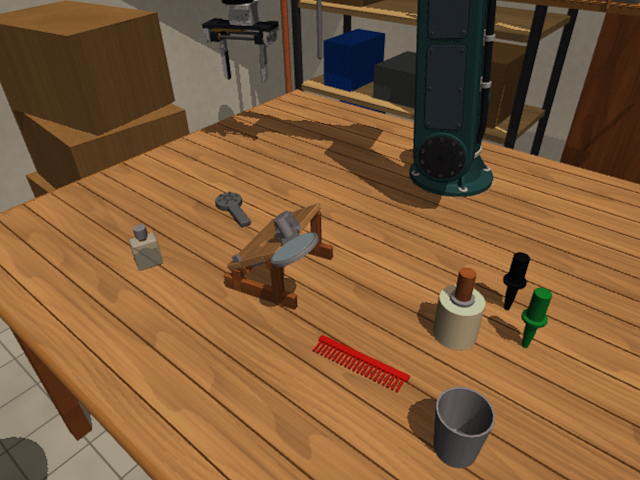

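View pics/top0.png

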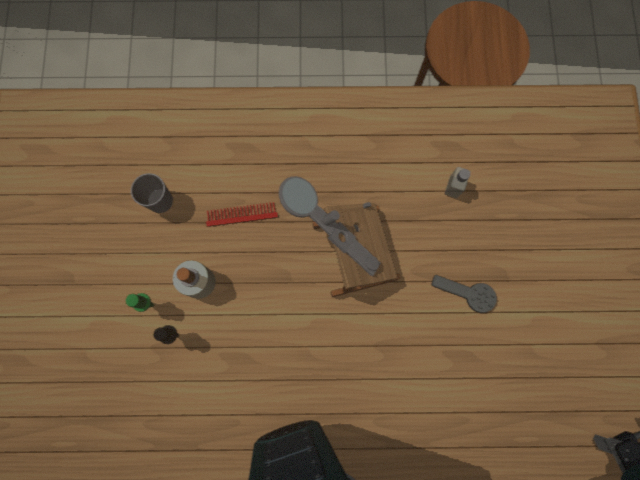

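The scene view shows the mount near (275,250), the holder with the brown-gripped pin at (460,310), and black and green look-alikes beside it. The top view has the board at (365,250), the mirror at (298,197) and the holder at (193,280). I'll enlarge these next.

```bash
python3 - <<'E'
import cv2,numpy as np
t=cv2.imread("pics/top0.png"); s=cv2.imread("pics/scene0.png")
def crop(im,x,y,w,h,k):
    c=cv2.resize(im[y:y+h,x:x+w],None,fx=k,fy=k,interpolation=cv2.INTER_CUBIC)
    c=cv2.convertScaleAbs(c,alpha=1.3)
    for i in range(0,w,10):
        cv2.line(c,(i*k,0),(i*k,6 if i%50 else 14),(0,255,255),1)
        if i%20==0: cv2.putText(c,str(x+i),(i*k,22),0,.35,(0,255,255),1)
    for i in range(0,h,10):
        cv2.line(c,(0,i*k),(6,i*k),(0,255,255),1)
        if i%20==0: cv2.putText(c,str(y+i),(8,i*k+4),0,.35,(0,255,255),1)
    return c
a=crop(t,272,170,133,130,6); cv2.imwrite("pics/a.png",a[:600,:800])
b=crop(s,215,190,130,120,6)[:600,:800]; cv2.imwrite("pics/b.png",b[:600])
c=np.hstack([crop(t,160,255,66,100,6),crop(s,430,255,66,100,6)]); cv2.imwrite("pics/c.png",c)
E
```

```text
(no output)
```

View pics/a.png

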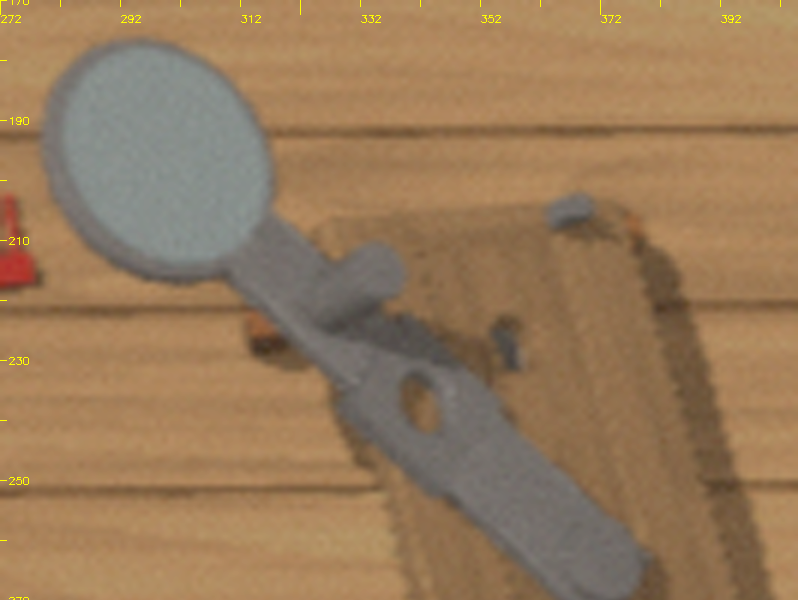

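View pics/c.png

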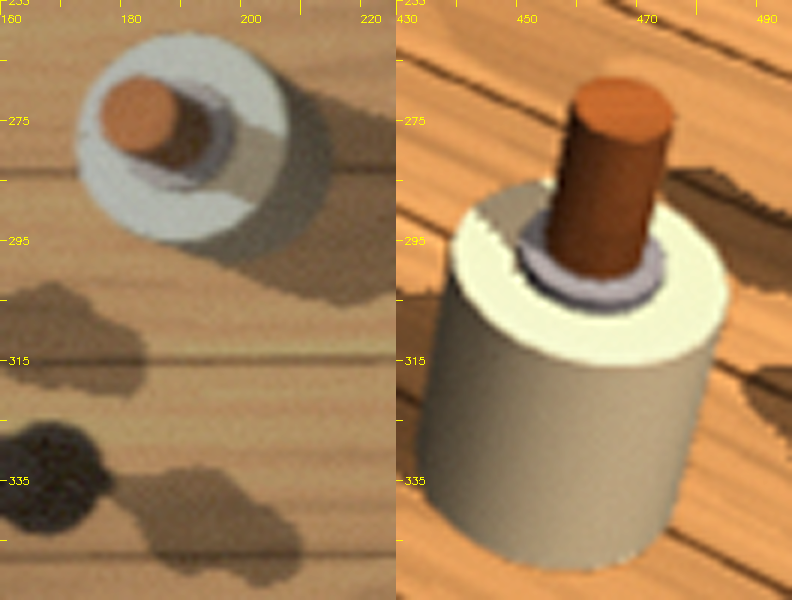

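The crops show these top-view pixels:
- Board hole: (356.5,227)
- Arm hole: (342,237)
- Mirror centre: (300,195.5)
- Stud top: (335.5,214)
- Stop: (366,206)
- Pin grip top: (183,273.8), which is (467.7,273.3) in the scene view

I'll fit the poses from these.

```bash
cat > h.py <<'E'
from bench import robot
import numpy as np
from scipy.spatial.transform import Rotation as Ro
from scipy.optimize import least_squares
def proj(c,X):
    p=np.atleast_2d(X)@c["R"].T+c["t"]; return np.c_[c["fx"]*p[:,0]/p[:,2]+c["cx"],c["fy"]*p[:,1]/p[:,2]+c["cy"]]
def onplane(c,uv,z):
    d=c["R"].T@np.array([(uv[0]-c["cx"])/c["fx"],(uv[1]-c["cy"])/c["fy"],1]); C=-c["R"].T@c["t"]
    return C+d*(z-C[2])/d[2]
def deckR(psi): # nominal: x up slope = +y world, y=-x world, z=up & -y
    s,c=np.sin(.5585),np.cos(.5585)
    R=np.array([[0,c,s],[-1,0,0],[0,-s,c]]).T  # placeholder, fixed below
    x=np.array([0,c,s]); y=np.array([-1,0,0.]); z=np.cross(x,y)
    return Ro.from_euler('z',psi).as_matrix()@np.c_[x,y,z]
def arm(q,r,h): return np.array([-r*np.sin(q),.08-r*np.cos(q),h])
def obs():
    o=robot.get_obs(); return o, Ro.from_euler('xyz',o["ee_rot"]).as_matrix()
E
python3 - <<'E'
from h import *
t=robot.get_calibration("top"); s=robot.get_calibration("scene")
print(deckR(0))
px=np.array([[356.5,227.2],[342.2,237.2],[299.8,195.5],[335.5,214.2],[324.7,206.3]])
def f(p):
    R=deckR(p[2]);O=np.array([p[0],p[1],.09]);q=p[3]
    P=[np.array([0,0,-.002]),arm(q,.08,.008),arm(q,.198,.008),arm(q,.127,.042)]
    return (proj(t,np.array([O+R@x for x in P]))-px[:4]).ravel()
r=least_squares(f,[.45,-.05,0,-.6]); print(r.x,f(r.x).round(2).reshape(-1,2).tolist())
np.save("deck.npy",r.x)
R=deckR(r.x[2]);O=np.array([r.x[0],r.x[1],.09])
print("corners top",[proj(t,O+R@np.array([a,b,0])).round(1).tolist() for a in(-.065,.065) for b in(-.084,.084)])
print("scene stud,mirror",proj(s,[O+R@arm(r.x[3],.127,.042),O+R@arm(r.x[3],.198,.008)]))
print("pin",onplane(t,(183,273.8),.136),onplane(s,(467.7,273.3),.136))
print("holder top",onplane(t,(190.4,272.5),.08))
for k in(1,-1):
  Rt=np.c_[np.cross(-k*R[:,0],-R[:,2]),-k*R[:,0],-R[:,2]]; o,Rc=obs()
  print(Rt, Ro.from_matrix(Rc.T@Rt).as_rotvec()/(np.pi/4)); print(o["tool_pos"])
E
```

```text
[[ 0.         -1.          0.        ]
 [ 0.84805094  0.         -0.52991472]
 [ 0.52991472  0.          0.84805094]]
[ 0.58430062 -0.08082727  0.2553429  -0.66829338] [[0.26, 0.54], [0.44, -0.51], [-0.27, -0.18], [-0.39, 0.16]]
corners top [[[369.8, 187.9]], [[392.5, 262.2]], [[320.6, 191.2]], [[343.4, 271.3]]]
scene stud,mirror [[278.05651098 218.34445366]
 [292.11800345 247.74736991]]
pin [0.48577926 0.2591578  0.136     ] [0.48962728 0.26275115 0.136     ]
holder top [0.49613142 0.25955569 0.08      ]
[[ 0.96757674  0.21419834 -0.13384438]
 [ 0.25257721 -0.82055436  0.51273316]
 [ 0.         -0.52991472 -0.84805094]] [0.70746023 0.04951569 0.17289869]
[ 0.21138546 -0.50722887  0.2044475 ]
[[-0.96757674 -0.21419834 -0.13384438]
 [-0.25257721  0.82055436  0.51273316]
 [ 0.          0.52991472 -0.84805094]] [-0.07361016  1.05171213 -3.68134009]
[ 0.21138546 -0.50722887  0.2044475 ]
```

View pics/b.png

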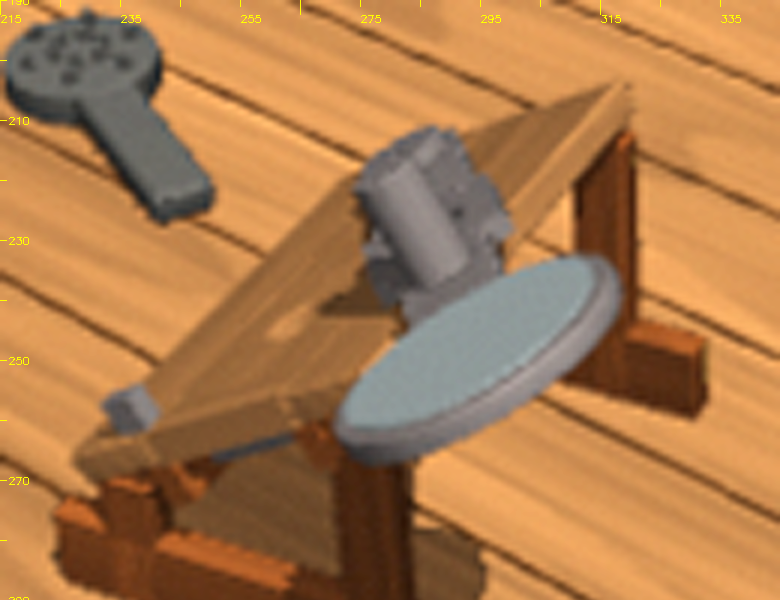

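The enlarged scene agrees with the fit: stud top at (279.5,219) and mirror centre at (294.3,247.5), within 2 px of the prediction. Now I'll tilt the tool square to the board.

Call:
{"name": "move_arm", "arguments": {"motion": [0.142,0.01,0.035,0,0,-0.1,0,0.142,0.01,0.035,0,0,-0.1,0,0.142,0.01,0.035,0,0,-0.1,0,0.142,0.01,0.035,0,0,0,0,0.142,0.01,0.035,0,0,0,0]}}

```text
time: 0.52
tool_pos: [0.2128, -0.5114, 0.2364]
ee_rot: [-2.581, 0.001, 0.253]
wrist_force: [-0.0, -0.6, -0.7]
width: 0.0643
finger_force: 0.0
```

```bash
cat >> h.py <<'E'
def tgt(dx,dy,dz):
    "deck-frame (mm) TCP target -> remaining turn, shift in tool units"
    p=np.load("deck.npy");R=deckR(p[2]);O=np.array([p[0],p[1],.09]);o,Rc=obs()
    Rt=np.c_[np.cross(-R[:,0],-R[:,2]),-R[:,0],-R[:,2]]
    X=O+R@(np.array([dx,dy,dz])/1000)
    print("tcp deck mm",(R.T@(o["tool_pos"]-O)*1000).round(1),"turn",(Ro.from_matrix(Rc.T@Rt).as_rotvec()/(np.pi/4)).round(3),"shift",(Rc.T@(X-o["tool_pos"])*10).round(3),"F deck",(R.T@o["wrist_force"]).round(1),"w",round(o["width"]*1000,1),"ff",round(o["finger_force"],1),"t",round(o["time"],2))
E
python3 - <<'E'
from h import *
t=robot.get_calibration("top"); s=robot.get_calibration("scene")
pt=np.array([[356.5,227.2],[342.2,237.2],[299.8,195.5],[335.5,214.2]]);ps=np.array([[294.3,247.5],[279.5,219.3]])
def f(p):
    R=deckR(p[2]);O=np.array([p[0],p[1],.09]);q=p[3]
    P=np.array([O+R@x for x in [np.array([0,0,-.002]),arm(q,.08,.008),arm(q,.198,.008),arm(q,.127,.042)]])
    return np.r_[(proj(t,P)-pt).ravel(),(proj(s,P[2:])-ps).ravel()]
r=least_squares(f,[.58,-.08,.25,-.66]); print(r.x,f(r.x).round(2).reshape(-1,2).tolist())
np.save("deck.npy",r.x)
print(robot.get_calibration("wrist"))
tgt(110,0,150)
E
```

```text
[ 0.58454151 -0.08003846  0.27230245 -0.66721976] [[-0.12, 0.43], [0.29, -0.38], [-1.04, 0.62], [-0.84, 0.41], [-0.79, 0.17], [-0.88, -0.87]]
{'fx': 395.48158346320326, 'fy': 395.48158346320326, 'cx': 316.3488190924077, 'cy': 235.15264780207244, 'R': array([[ 0.21058123, -0.8204314 , -0.53155232],
       [-0.91156483, -0.36121702,  0.19639711],
       [-0.3531361 ,  0.44318685, -0.82394193]]), 't': array([-0.33779545, -0.01462491,  0.68459188])}
tcp deck mm [-190.   474.   291.4] turn [-0.003 -0.013 -0.021] shift [ 4.675 -3.076  1.467] F deck [-0.9  0.2 -0.3] w 64.3 ff 0.0 t 0.52
```

Call:
{"name": "move_arm", "arguments": {"motion": [0,0,0,0.33,-0.22,0.06,0,0,0,0,0.33,-0.22,0.06,0,0,0,0,0.33,-0.22,0.06,0,0,0,0,0.33,-0.22,0.06,0,0,0,0,0.33,-0.22,0.06,0,0,0,0,0.33,-0.22,0.06,0,0,0,0,0.33,-0.22,0.06,0,0,0,0,0.33,-0.22,0.06,0,0,0,0,0.33,-0.22,0.06,0,0,0,0,0.33,-0.22,0.06,0,0,0,0,0.33,-0.22,0.06,0,0,0,0,0.33,-0.22,0.06,0]}}

```text
time: 1.52
tool_pos: [0.531, -0.1561, 0.3138]
ee_rot: [-2.582, 0.001, 0.253]
wrist_force: [-0.2, -1.1, 0.1]
width: 0.0004
finger_force: 0.0
```

```bash
python3 - <<'E'
from h import *
import cv2
tgt(110,0,150)
c=robot.get_calibration("wrist"); im=robot.snapshot("wrist"); cv2.imwrite("pics/w1.png",im[:,:,::-1]); np.savez("w1.npz",**c)
p=np.load("deck.npy");R=deckR(p[2]);O=np.array([p[0],p[1],.09]);q=p[3]
print(proj(c,[O+R@x for x in [np.zeros(3),arm(q,.08,.008),arm(q,.198,.008),arm(q,.127,.042),arm(q,0,.008)]]).round(0).tolist())
E
```

```text
tcp deck mm [ 68.7  72.  221. ] turn [-0.001 -0.012 -0.021] shift [ 0.706 -0.425  0.717] F deck [-0.8  0.5  0.6] w 0.4 ff 0.0 t 1.52
[[386.0, 135.0], [336.0, 154.0], [256.0, 53.0], [304.0, 112.0], [386.0, 217.0]]
```

View pics/w1.png

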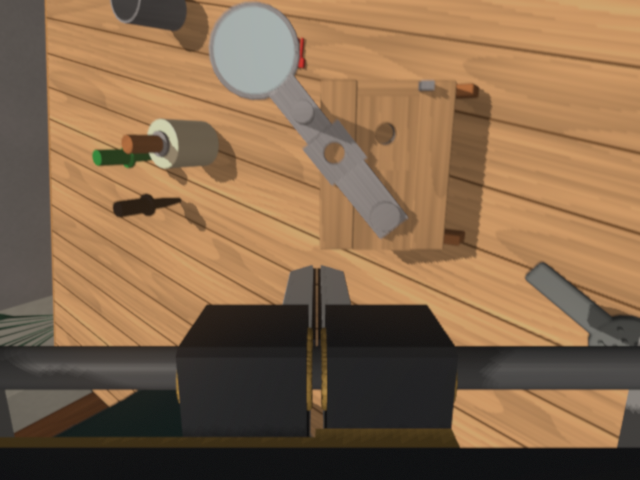

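The wrist view looks square onto the board:
- Board hole: (386,132)
- Arm hole: (334,153)
- Mirror: (255,50)
- Stud: (304,111)
- Pivot: (387,217)

These are within 3 px of the predictions. I'll refit with them and set up the push.

```bash
python3 - <<'E'
from h import *
t=robot.get_calibration("top"); s=robot.get_calibration("scene"); w=dict(np.load("w1.npz"))
pt=np.array([[356.5,227.2],[342.2,237.2],[299.8,195.5],[335.5,214.2]]);ps=np.array([[294.3,247.5],[279.5,219.3]]);pw=np.array([[386,132.5],[334,153],[255,50],[304.5,111.5],[387,217]])
def f(p):
    R=deckR(p[2]);O=np.array([p[0],p[1],.09]);q=p[3]
    P=np.array([O+R@x for x in [np.array([0,0,-.001]),arm(q,.08,.008),arm(q,.198,.008),arm(q,.127,.042),arm(q,0,.01)]])
    return np.r_[(proj(t,P[:4])-pt).ravel(),(proj(s,P[2:4])-ps).ravel(),(proj(w,P)-pw).ravel()]
r=least_squares(f,[.58,-.08,.25,-.66]); print(r.x,f(r.x).round(1).reshape(-1,2).tolist())
np.save("deck.npy",r.x); q=r.x[3]
for a in(q-.0,q/2,0.03): print((arm(a,.127,0)*1000+28*np.array([np.cos(a),-np.sin(a),0])).round(1))
st=arm(q,.127,0)*1000+34*np.array([np.cos(q),-np.sin(q),0]); print(st); tgt(st[0],st[1],80); tgt(st[0],st[1],24)
E
```

```text
[ 0.58587748 -0.07993453  0.26362736 -0.67621077] [[0.1, -0.4], [-0.1, -0.9], [-1.3, 0.0], [-1.1, -0.1], [-1.0, 0.2], [-1.0, -0.8], [0.4, 1.4], [1.7, -0.1], [0.2, 1.3], [-0.9, -0.6], [-1.1, -0.8]]
[101.3  -1.5   0. ]
[ 68.5 -30.5   0. ]
[ 24.2 -47.8   0. ]
[106.00024108   2.22501115   0.        ]
tcp deck mm [ 72.7  67.8 220. ] turn [-0.002 -0.007  0.001] shift [ 0.648 -0.33   1.404] F deck [ 2.7  1.3 -1.1] w 0.7 ff 0.0 t 1.57
tcp deck mm [ 72.7  67.8 220. ] turn [-0.002 -0.007  0.001] shift [ 0.645 -0.33   1.964] F deck [ 2.7  1.3 -1.1] w 0.7 ff 0.0 t 1.57
```

Call:
{"name": "move_arm", "arguments": {"motion": [0,-0.007,0,0.13,-0.066,0.3,0,0,0,0,0.13,-0.066,0.3,0,0,0,0,0.13,-0.066,0.3,0,0,0,0,0.13,-0.066,0.3,0,0,0,0,0.13,-0.066,0.3,0,0,0,0,0,0,0.25,0,0,0,0,0,0,0.2,0,0,0,0,0,0,0,0]}}

```text
time: 2.23
tool_pos: [0.5562, -0.012, 0.1612]
ee_rot: [-2.578, 0.013, 0.259]
wrist_force: [0.6, -0.4, -0.9]
width: 0.0004
finger_force: 0.0
```

```bash
python3 - <<'E'
from h import *
q=np.load("deck.npy")[3]
for a in(-.55,-.4,-.25,-.1,0.02):
    v=arm(a,.127,0)*1000+25*np.array([np.cos(a),-np.sin(a),0]); print(a); tgt(v[0],v[1],24)
E
```

```text
-0.55
tcp deck mm [99.9 11.  21.6] turn [-0.007  0.011 -0.014] shift [ 0.263  0.119 -0.027] F deck [-0.9 -0.5 -0.5] w 0.4 ff 0.0 t 2.23
-0.4
tcp deck mm [99.9 11.  21.6] turn [-0.007  0.011 -0.014] shift [ 0.385  0.27  -0.029] F deck [-0.9 -0.5 -0.5] w 0.4 ff 0.0 t 2.23
-0.25
tcp deck mm [99.9 11.  21.6] turn [-0.007  0.011 -0.014] shift [ 0.483  0.438 -0.031] F deck [-0.9 -0.5 -0.5] w 0.4 ff 0.0 t 2.23
-0.1
tcp deck mm [99.9 11.  21.6] turn [-0.007  0.011 -0.014] shift [ 0.555  0.618 -0.032] F deck [-0.9 -0.5 -0.5] w 0.4 ff 0.0 t 2.23
0.02
tcp deck mm [99.9 11.  21.6] turn [-0.007  0.011 -0.014] shift [ 0.592  0.768 -0.033] F deck [-0.9 -0.5 -0.5] w 0.4 ff 0.0 t 2.23
```

Call:
{"name": "move_arm", "arguments": {"motion": [0,0,0,0.13,0.06,0,0,0,0,0,0.13,0.06,0,0,0,0,0,0.06,0.075,0,0,0,0,0,0.06,0.075,0,0,0,0,0,0.05,0.085,0,0,0,0,0,0.05,0.085,0,0,0,0,0,0.035,0.09,0,0,0,0,0,0.035,0.09,0,0,0,0,0,0,0,0,0]}}

```text
time: 2.98
tool_pos: [0.626, -0.0532, 0.1307]
ee_rot: [-2.583, 0.006, 0.255]
wrist_force: [-0.8, -0.7, -1.2]
width: 0.0002
finger_force: 0.0
```

```bash
python3 - <<'E'
from h import *
tgt(24.2-15,-47.8,24)
E
```

```text
tcp deck mm [ 34.6 -45.7  26.4] turn [ 0.     0.001 -0.014] shift [0.024 0.253 0.024] F deck [-1.1  0.9 -0.7] w 0.2 ff 0.0 t 2.98
```

Call:
{"name": "move_arm", "arguments": {"motion": [0,0,0,0.01,0.05,0.02,0,0,0,0,0.01,0.05,0,0,0,0,0,0,0.04,0,0,0,0,0,0,0.03,0,0,0,0,0,0,0.02,0,0,0,0,0,0,0,0,0]}}

```text
time: 3.48
tool_pos: [0.6312, -0.0659, 0.1206]
ee_rot: [-2.583, 0.005, 0.256]
wrist_force: [-0.2, -0.4, -0.2]
width: 0.0003
finger_force: 0.0
```

```bash
python3 - <<'E'
from h import *
tgt(24.2-15,-47.8,24)
E
```

```text
tcp deck mm [ 17.7 -47.4  25. ] turn [ 0.     0.001 -0.011] shift [0.005 0.085 0.01 ] F deck [-0.3  0.3  0. ] w 0.3 ff 0.0 t 3.48
```

Call:
{"name": "move_arm", "arguments": {"motion": [0,0,0,0,0.03,0,0,0,0,0,0,0.03,0,0,0,0,0,0,0,0,0]}}

```text
time: 3.73
tool_pos: [0.6325, -0.0702, 0.118]
ee_rot: [-2.582, 0.004, 0.257]
wrist_force: [0.2, 2.7, 1.0]
width: 0.0006
finger_force: 1.3
```

```bash
python3 - <<'E'
from h import *
import cv2
tgt(24.2-15,-47.8,24)
cv2.imwrite("pics/w2.png",np.hstack([cv2.resize(robot.snapshot("top")[150:300,260:420,::-1],(400,375)),cv2.resize(robot.snapshot("wrist")[:360,80:560,::-1],(400,300)).repeat(1,0).copy() if 0 else cv2.resize(robot.snapshot("wrist")[:,:,::-1],(400,375))]))
E
```

```text
tcp deck mm [ 12.5 -47.5  25.2] turn [-0.001  0.    -0.01 ] shift [0.003 0.033 0.012] F deck [ 2.7 -0.9 -0.5] w 0.6 ff 1.3 t 3.73
```

View pics/w2.png

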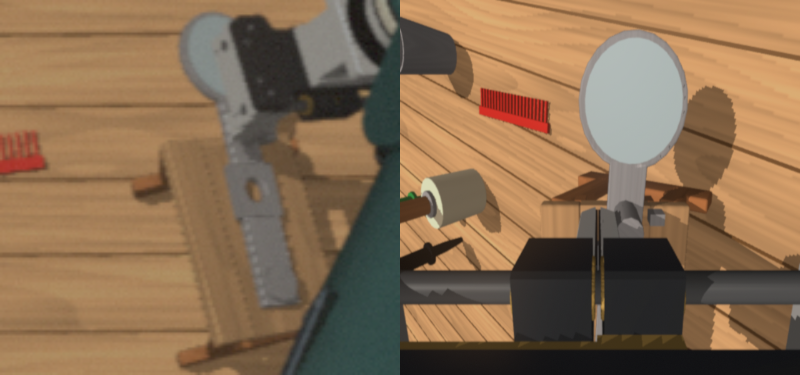

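The arm has swung with the finger against the stud, at right-panel (628,215), and the stop block at (655,215) is just beyond it. I'll keep creeping until the force rises.

Call:
{"name": "move_arm", "arguments": {"motion": [0,0,0,0,0.02,0,0,0,0,0,0,0.02,0,0,0,0,0,0,0,0,0]}}

```text
time: 4.08
tool_pos: [0.6325, -0.0704, 0.118]
ee_rot: [-2.576, 0.004, 0.261]
wrist_force: [-3.0, 8.9, 6.4]
width: 0.0001
finger_force: 5.7
```

Call:
{"name": "move_arm", "arguments": {"motion": [0,0,0,0,0.02,0,0,0,0,0,0,0,0,0]}}

```text
time: 4.25
tool_pos: [0.6325, -0.0704, 0.118]
ee_rot: [-2.573, 0.003, 0.263]
wrist_force: [-4.8, 11.3, 9.2]
width: 0.0004
finger_force: 7.8
```

```bash
python3 - <<'E'
from h import *
tgt(0,-47.8,24)
E
```

```text
tcp deck mm [ 12.3 -47.5  25.3] turn [-0.013  0.003 -0.003] shift [0.004 0.123 0.012] F deck [15.2  1.7  1.3] w 0.4 ff 7.8 t 4.25
```

Arm is firm on the stop (15 N, no motion). Back off and look.

Call:
{"name": "move_arm", "arguments": {"motion": [0,0,0,0,-0.1,0,0,0,0,0,0,-0.1,0,0,0,0,0,0,0,-0.3,0,0,0,0,0,0,-0.35,0,0,0,0,-0.2,0,-0.3,0,0,0,0,-0.3,0,-0.27,0.3,0,0,0,-0.3,0,-0.27,0.55,0,0,0,-0.27,0,-0.26,0.55,0,0,0,0,0,0,0.55,0,0,0,0,0,0,0.55]}}

```text
time: 5.08
tool_pos: [0.5503, -0.1774, 0.276]
ee_rot: [-2.588, 0.002, 0.253]
wrist_force: [-0.1, 0.0, -0.3]
width: 0.0304
finger_force: 0.0
```

```bash
python3 - <<'E'
from h import *
import cv2
tgt(0,0,100)
c=robot.get_calibration("wrist"); im=robot.snapshot("wrist"); np.savez("w3.npz",**c); np.save("w3.npy",im)
p=np.load("deck.npy");R=deckR(p[2]);O=np.array([p[0],p[1],.09])
P=proj(c,[O+R@x for x in [np.array([0,0,-.001]),arm(.06,.08,.008),arm(.06,.127,.042),arm(.06,.198,.008),arm(0,0,.01)]]);print(P.round(1).tolist())
u,v=P[1].astype(int)
a=cv2.resize(im[:300,u-150:u+150,::-1],(600,600),interpolation=cv2.INTER_CUBIC); print(u-150)
t=robot.snapshot("top")[190:290,320:400,::-1]; 
cv2.imwrite("pics/w3.png",a)
E
```

```text
tcp deck mm [ 26.6  59.8 202.7] turn [ 0.006 -0.005 -0.013] shift [0.596 0.255 1.031] F deck [-0.1  0.1 -0.3] w 30.4 ff 0.0 t 5.08
[[343.8, 148.0], [349.7, 148.2], [357.3, 89.4], [359.1, 6.9], [344.2, 233.3]]
199
```

View pics/w3.png

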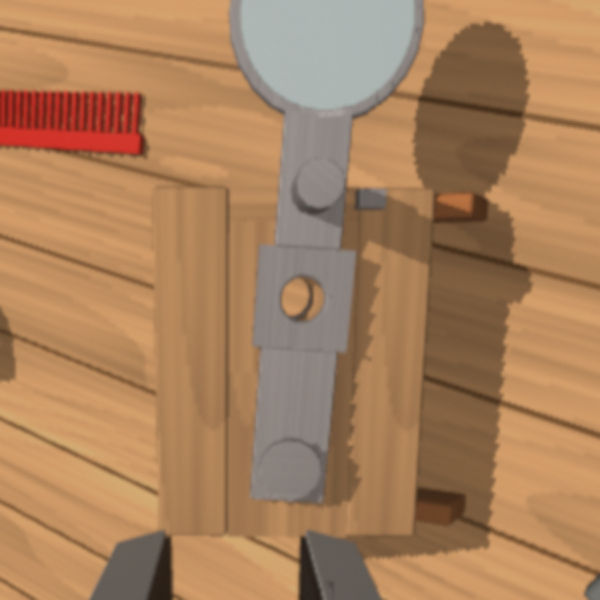

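The arm rests against the stop. Its hole is at (350,149) against a predicted (349.7,148.2), so the deck fit is good to about 1 mm. On to the pin.

Call:
{"name": "move_arm", "arguments": {"motion": [-0.142,0,0,0,-0.1,-0.1,0.6,-0.142,0,0,0,-0.15,-0.05,0.6,-0.142,0,0,0,-0.2,0,0.6,-0.142,0,0,0,-0.25,0,0.6,-0.142,0,0,0,-0.3,0,0.6]}}

```text
time: 5.6
tool_pos: [0.5288, -0.0901, 0.3138]
ee_rot: [3.137, 0.004, 0.256]
wrist_force: [0.5, 1.9, -0.4]
width: 0.0562
finger_force: 0.0
```

```bash
cat >> h.py <<'E'
def tgw(x,y,z,yaw=.2636):
    o,Rc=obs(); Rt=Ro.from_euler('xyz',[np.pi,0,yaw]).as_matrix()
    print("tcp",o["tool_pos"].round(4),"turn",(Ro.from_matrix(Rc.T@Rt).as_rotvec()/(np.pi/4)).round(3),"shift",(Rc.T@(np.array([x,y,z])-o["tool_pos"])*10).round(3),"F",o["wrist_force"].round(1),"w",round(o["width"]*1000,1),"ff",round(o["finger_force"],1),"t",round(o["time"],2))
E
python3 - <<'E'
from h import *
t=robot.get_calibration("top"); s=robot.get_calibration("scene"); w=dict(np.load("w1.npz")); w3=dict(np.load("w3.npz"))
pt=np.array([[356.5,227.2],[342.2,237.2],[299.8,195.5],[335.5,214.2]]);ps=np.array([[294.3,247.5],[279.5,219.3]]);pw=np.array([[386,132.5],[334,153],[255,50],[304.5,111.5],[387,217]])
p3=np.array([[350,149],[358.5,92],[343.5,235]])
def f(p):
    R=deckR(p[2]);O=np.array([p[0],p[1],.09]);q=p[3]
    W=lambda L:np.array([O+R@x for x in L])
    P=W([np.array([0,0,-.001]),arm(q,.08,.008),arm(q,.198,.008),arm(q,.127,.042),arm(q,0,.01)])
    Q=W([arm(.06,.08,.008),arm(.06,.127,.042),arm(.06,0,.01)])
    return np.r_[(proj(t,P[:4])-pt).ravel(),(proj(s,P[2:4])-ps).ravel(),(proj(w,P)-pw).ravel(),(proj(w3,Q)-p3).ravel()]
r=least_squares(f,[.58,-.08,.25,-.66]); print(r.x,f(r.x).round(1).reshape(-1,2).tolist()); np.save("deck.npy",r.x)
tgw(.42,.24,.25)
E
```

```text
[ 0.58531699 -0.08037615  0.25180495 -0.68048862] [[0.3, -0.1], [-0.1, -0.7], [-1.1, -0.1], [-1.0, 0.1], [-1.3, -0.0], [-1.0, -1.0], [0.6, 2.0], [1.5, 0.4], [0.5, 1.1], [-0.9, -0.1], [-1.8, -0.1], [-0.0, 0.1], [-0.3, -1.3], [0.1, -1.0]]
tcp [ 0.5288 -0.0901  0.3138] turn [ 0.006  0.005 -0.009] shift [-0.213 -3.472  0.623] F [ 0.5  1.9 -0.4] w 56.2 ff 0.0 t 5.6
```

Call:
{"name": "move_arm", "arguments": {"motion": [0,0,0,-0.02,-0.35,0.06,0.6,0,0,0,-0.02,-0.35,0.06,0.6,0,0,0,-0.02,-0.35,0.06,0.6,0,0,0,-0.02,-0.35,0.06,0.6,0,0,0,-0.02,-0.35,0.06,0.6,0,0,0,-0.02,-0.35,0.06,0.6,0,0,0,-0.02,-0.35,0.06,0.6,0,0,0,-0.02,-0.35,0.06,0.6,0,0,0,-0.02,-0.35,0.06,0.6,0,0,0,-0.02,-0.32,0.06,0.6,0,0,0,0,0,0,0.6,0,0,0,0,0,0,0.6]}}

```text
time: 6.6
tool_pos: [0.4189, 0.2416, 0.2524]
ee_rot: [3.141, 0.009, 0.262]
wrist_force: [0.9, -0.8, -0.0]
width: 0.0565
finger_force: 0.0
```

```bash
python3 - <<'E'
from h import *
import cv2
c=robot.get_calibration("wrist"); im=robot.snapshot("wrist"); np.savez("w4.npz",**c)
tgw(.488,.261,.20)
P=proj(c,[[.488,.261,.136],[.488,.261,.086],[.488,.261,.08]]); print(P.round(1))
u,v=P[0].astype(int); y0=max(0,v-150);x0=u-150;print(x0,y0)
cv2.imwrite("pics/w4.png",cv2.resize(im[y0:y0+300,x0:x0+300,::-1],None,fx=2,fy=2))
E
```

```text
tcp [0.4197 0.2406 0.2531] turn [ 0.     0.01  -0.005] shift [ 0.716 -0.022  0.526] F [ 1.   0.4 -0.2] w 56.7 ff 0.0 t 6.65
[[317.3 130.5]
 [317.1 131.5]
 [317.1 131.6]]
167 0
```

View pics/w4.png

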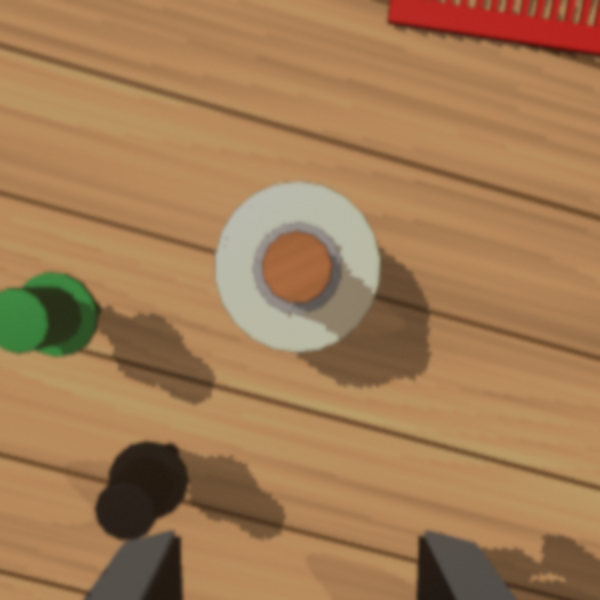

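The pin's grip top is at wrist pixel (315.5,134), centred over the holder and upright. Green is at about (185,158) and black at (235,245), both clear of the fingers.

```bash
python3 - <<'E'
from h import *
c=dict(np.load("w4.npz")); a=onplane(c,(315.5,134),.136); b=onplane(c,(167+149,133.5),.08); print(a,b)
tgw(a[0],a[1],.16,.255); tgw(a[0],a[1],.096,.255)
E
```

```text
[0.4853083  0.26161928 0.136     ] [0.48625182 0.26151777 0.08      ]
tcp [0.4197 0.2406 0.2531] turn [0.    0.01  0.006] shift [ 0.695 -0.035  0.926] F [ 1.   0.4 -0.2] w 56.7 ff 0.0 t 6.65
tcp [0.4197 0.2406 0.2531] turn [0.    0.01  0.006] shift [ 0.7   -0.036  1.566] F [ 1.   0.4 -0.2] w 56.7 ff 0.0 t 6.65
```

Call:
{"name": "move_arm", "arguments": {"motion": [0,0.01,0.006,0.35,-0.02,0.1,0.6,0,0,0,0.35,-0.016,0.2,0.6,0,0,0,0,0,0.3,0.6,0,0,0,0,0,0.3,0.6,0,0,0,0,0,0.3,0.6,0,0,0,0,0,0.25,0.6,0,0,0,0,0,0.12,0.6,0,0,0,0,0,0,0.6]}}

```text
time: 7.32
tool_pos: [0.4859, 0.259, 0.0937]
ee_rot: [3.141, 0.005, 0.25]
wrist_force: [-0.3, -0.0, 0.3]
width: 0.0565
finger_force: 0.0
```

```bash
python3 - <<'E'
from h import *
tgw(.4853,.2616,.096,.255)
E
```

```text
tcp [0.4859 0.259  0.0937] turn [ 0.001  0.006 -0.006] shift [ 0.    -0.027 -0.023] F [-0.3 -0.   0.3] w 56.5 ff 0.0 t 7.32
```

Call:
{"name": "move_arm", "arguments": {"motion": [0,0.006,0,0,-0.025,0,0.6,0,0,0,0,0,0,0.3,0,0,0,0,0,0,0,0,0,0,0,0,0,0,0,0,0,0,0,0,0,0,0,0,0,0,0,0,0,0,0,0,0,0,0]}}

```text
time: 7.9
tool_pos: [0.4876, 0.2634, 0.0987]
ee_rot: [-3.141, -0.01, 0.252]
wrist_force: [0.3, -0.0, 3.0]
width: 0.0253
finger_force: 30.0
```

Call:
{"name": "move_arm", "arguments": {"motion": [0,0,0,0,0,-0.1,0,0,0,0,0,0,-0.2,0,0,0,0,0,0,-0.3,0,0,0,0,0,0,-0.3,0,0,0,0,0,0,-0.3,0,0,0,0,0,0,-0.3,0,0,0,0,0,0,-0.3,0,0,0,0,0,0,0,0]}}

```text
time: 8.57
tool_pos: [0.4877, 0.264, 0.2859]
ee_rot: [-3.139, -0.021, 0.252]
wrist_force: [0.4, 0.1, -0.7]
width: 0.0254
finger_force: 30.0
```

```bash
python3 - <<'E'
from h import *
tgw(.4853,.2616,.096,.255); tgt(-2.4,0,150)
E
```

```text
tcp [0.4877 0.264  0.2859] turn [-0.004 -0.026 -0.004] shift [-0.069  0.023  1.898] F [ 0.4  0.1 -0.7] w 25.4 ff 30.0 t 8.57
tcp deck mm [407.3   8.7 -23.5] turn [ 0.707 -0.026  0.008] shift [0.071 4.396 0.688] F deck [-0.4 -0.4 -0.6] w 25.4 ff 30.0 t 8.57
```

Pin is held and lifted. Tilt it and move above the board.

Call:
{"name": "move_arm", "arguments": {"motion": [0.141,-0.005,0,0,0.2,-0.05,0,0.141,-0.005,0,0,0.2,-0.05,0,0.141,-0.005,0,0,0.2,-0.08,0,0.141,-0.005,0,0,0.2,-0.1,0,0.141,-0.005,0,0,0.2,-0.1,0,0,0,0,0,0,0,0]}}

```text
time: 9.07
tool_pos: [0.5141, 0.1522, 0.2871]
ee_rot: [-2.585, 0.02, 0.244]
wrist_force: [-0.2, 0.6, -2.9]
width: 0.0253
finger_force: 30.0
```

```bash
python3 - <<'E'
from h import *
tgw(.4853,.2616,.096,.255); tgt(-2.4,0,160)
E
```

```text
tcp [0.5141 0.1522 0.2871] turn [-0.709  0.021 -0.021] shift [0.022 0.049 2.22 ] F [-0.2  0.6 -2.9] w 25.3 ff 30.0 t 9.07
tcp deck mm [310.5  11.   38.4] turn [ 0.002  0.016 -0.022] shift [ 0.149  3.129 -1.212] F deck [-1.   0.1 -2.8] w 25.3 ff 30.0 t 9.07
```

Call:
{"name": "move_arm", "arguments": {"motion": [0,0.016,-0.02,0.015,0.31,-0.121,0,0,0,0,0.015,0.31,-0.121,0,0,0,0,0.015,0.31,-0.121,0,0,0,0,0.015,0.31,-0.121,0,0,0,0,0.015,0.31,-0.121,0,0,0,0,0.015,0.31,-0.121,0,0,0,0,0.015,0.31,-0.121,0,0,0,0,0.015,0.31,-0.121,0,0,0,0,0.015,0.31,-0.121,0,0,0,0,0.015,0.31,-0.121,0,0,0,0,0,0,0,0,0,0,0,0,0,0,0]}}

```text
time: 10.07
tool_pos: [0.6122, -0.1532, 0.2286]
ee_rot: [-2.584, -0.004, 0.261]
wrist_force: [-0.4, 0.9, -1.0]
width: 0.0253
finger_force: 30.0
```

```bash
python3 - <<'E'
from h import *
import cv2
tgt(-2.4,0,130)
c=robot.get_calibration("wrist");im=robot.snapshot("wrist")
p=np.load("deck.npy");R=deckR(p[2]);O=np.array([p[0],p[1],.09])
o,Rc=obs(); T=o["tool_pos"]
print("arm hole, pin tip,shoulder", proj(c,[O+R@arm(.06,.08,.008),T+Rc[:,2]*.078,T+Rc[:,2]*.016]).round(1).tolist())
s=robot.get_calibration("scene");ims=robot.snapshot("scene")
S=proj(s,[O+R@arm(.06,.08,.008),T+Rc[:,2]*.078,T+Rc[:,2]*.016]);print(S.round(1).tolist())
u,v=S[0].astype(int); print(u-60,v-90)
cv2.imwrite("pics/w5.png",np.hstack([cv2.resize(im[60:360,216:416,::-1],(400,600)),cv2.resize(ims[v-90:v+60,u-50:u+50,::-1],(400,600),interpolation=cv2.INTER_CUBIC)]))
E
```

```text
tcp deck mm [  8.   -7.9 158.4] turn [0.001 0.002 0.013] shift [-0.08   0.103  0.285] F deck [ 0.2  0.2 -1.4] w 25.3 ff 30.0 t 10.07
arm hole, pin tip,shoulder [[332.2, 229.9], [314.9, 241.7], [314.4, 271.6]]
[[260.5, 239.8], [241.5, 206.7], [221.7, 176.4]]
200 149
```

View pics/w5.png

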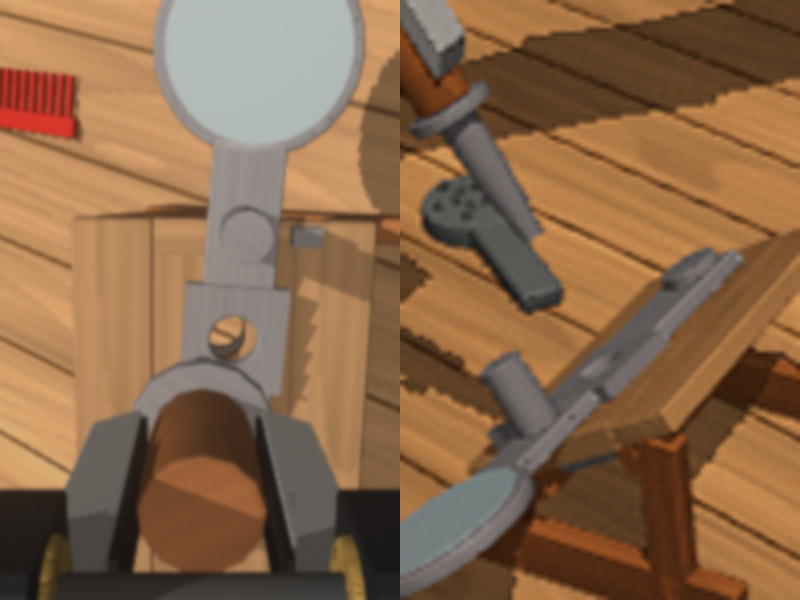

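Left panel: the arm hole is at wrist (332,229), matching the prediction of (332.2,229.9), and the shoulder disc centre is near (317.7,273.5). Right panel: the pin tip is at scene (243,207.7). I'll measure the pin relative to the hole within the same camera.

```bash
python3 - <<'E'
from h import *
c=robot.get_calibration("wrist");s=robot.get_calibration("scene")
p=np.load("deck.npy");R=deckR(p[2]);O=np.array([p[0],p[1],.09]);o,Rc=obs();T=o["tool_pos"]
def back(c,uv,d): return c["R"].T@(np.array([(uv[0]-c["cx"])/c["fx"]*d,(uv[1]-c["cy"])/c["fy"]*d,d])-c["t"])
dep=lambda c,X:(c["R"]@X+c["t"])[2]
H=O+R@arm(.06,.08,.008);S=T+Rc[:,2]*.010;K=T+Rc[:,2]*.078  # S: upper face of shoulder
print("depths",dep(c,S),dep(c,H),"expected shoulder px dia",395.5*.038/dep(c,S))
Sm=back(c,(317.7,273.5),dep(c,S));Hm=back(c,(332,229),dep(c,H))
print("shoulder err tool mm",(Rc.T@(Sm-S)*1e3).round(1),"hole err deck",(R.T@(Hm-H)*1e3).round(1))
print("wrist: hole rel pin in deck",(R.T@(Hm-Sm)*1e3).round(1)," by tcp:",(R.T@(H-S)*1e3).round(1))
Km=back(s,(243,207.7),dep(s,K));Hs=back(s,(261.2,239),dep(s,H))
print("scene: hole rel tip in deck",(R.T@(Hs-Km)*1e3).round(1)," by tcp:",(R.T@(H-K)*1e3).round(1))
print("toolz in deck",R.T@Rc[:,2])
E
```

```text
depths 0.19773232444704364 0.3377948053252018 expected shoulder px dia 76.00679374011528
shoulder err tool mm [ 1.  -0.3  0.2] hole err deck [ 3.1 -1.2 -0.3]
wrist: hole rel pin in deck [ -13.3    8.4 -141.9]  by tcp: [ -16.1    8.6 -141.8]
scene: hole rel tip in deck [-15.8  10.3 -70. ]  by tcp: [-15.9   8.5 -73.8]
toolz in deck [-2.86237153e-03  4.48583138e-04 -9.99995803e-01]
```

```bash
python3 - <<'E'
from h import *
p=np.load("deck.npy");R=deckR(p[2]);O=np.array([p[0],p[1],.09])
for i in range(6):
    o,Rc=obs();c=robot.get_calibration("wrist");C=-c["R"].T@c["t"]
    print((R.T@(o["tool_pos"]-O)*1e3).round(1),(R.T@(C-O)*1e3).round(1),(R.T@Rc)[:,2].round(4),o["qvel"].round(3)); robot.snapshot("wrist")
E
```

```text
[ 11.3  -8.4 159.8] [ 13.7 -73.8 337.5] [-2.9e-03  4.0e-04 -1.0e+00] [ 0.016 -0.033 -0.002  0.003  0.002 -0.002]
[ 12.1  -8.6 160.3] [ 14.8 -73.8 338.1] [-3.9e-03 -1.0e-04 -1.0e+00] [ 0.01  -0.019 -0.002 -0.001 -0.    -0.   ]
[ 12.5  -8.6 160.6] [ 15.4 -73.8 338.4] [-4.5e-03 -3.0e-04 -1.0e+00] [ 0.004 -0.011 -0.002 -0.001  0.    -0.002]
[ 12.7  -8.7 160.9] [ 15.6 -73.8 338.6] [-5.e-03 -6.e-04 -1.e+00] [-0.001 -0.002 -0.002 -0.001 -0.    -0.001]
[ 12.6  -8.6 161. ] [ 15.6 -73.7 338.7] [-5.1e-03 -7.0e-04 -1.0e+00] [-0.003  0.001 -0.001 -0.002 -0.    -0.   ]
[ 12.4  -8.6 161. ] [ 15.4 -73.7 338.8] [-5.1e-03 -7.0e-04 -1.0e+00] [-0.005  0.005 -0.002 -0.002 -0.     0.002]
```

That is slow settling of the arm, not error. I've used all my picture views, so from here I go by numbers and feel.

```bash
python3 - <<'E'
from h import *
tgt(-2.7,0.5,110)
E
```

```text
tcp deck mm [ 12.2  -8.6 161. ] turn [ 0.006 -0.001  0.021] shift [-0.093  0.145  0.51 ] F deck [-1.   0.4 -0.5] w 25.9 ff 30.0 t 10.47
```

Call:
{"name": "move_arm", "arguments": {"motion": [0.006,0,0.02,-0.03,0.05,0.1,0,0,0,0,-0.03,0.05,0.1,0,0,0,0,-0.03,0.045,0.1,0,0,0,0,0,0,0.1,0,0,0,0,0,0,0.1,0,0,0,0,0,0,0,0,0,0,0,0,0,0,0,0,0,0,0,0,0,0]}}

```text
time: 11.13
tool_pos: [0.6004, -0.1403, 0.1826]
ee_rot: [-2.583, -0.001, 0.251]
wrist_force: [-0.9, 0.1, -0.2]
width: 0.0255
finger_force: 30.0
```

```bash
python3 - <<'E'
from h import *
tgt(-2.7,0.5,100)
E
```

```text
tcp deck mm [ -3.4   0.3 111.3] turn [ 0.    -0.001 -0.   ] shift [-0.002 -0.007  0.113] F deck [ 0.2  0.9 -0.4] w 25.5 ff 30.0 t 11.13
```

Call:
{"name": "move_arm", "arguments": {"motion": [0,0,0,0,-0.004,0.06,0,0,0,0,0,0,0.06,0,0,0,0,0,0,0.06,0,0,0,0,0,0,0.03,0,0,0,0,0,0,0,0]}}

```text
time: 11.55
tool_pos: [0.5968, -0.1286, 0.1631]
ee_rot: [-2.581, 0.002, 0.251]
wrist_force: [-0.2, 1.1, -1.6]
width: 0.0257
finger_force: 30.0
```

Call:
{"name": "move_arm", "arguments": {"motion": [0,0,0,0,0,0.03,0,0,0,0,0,0,0.03,0,0,0,0,0,0,0,0]}}

```text
time: 11.8
tool_pos: [0.5963, -0.1259, 0.1586]
ee_rot: [-2.582, 0.001, 0.251]
wrist_force: [-1.1, -0.7, -1.3]
width: 0.0257
finger_force: 30.0
```

Call:
{"name": "move_arm", "arguments": {"motion": [0,0,0,0,0,0.03,0,0,0,0,0,0,0.02,0,0,0,0,0,0,0,0]}}

```text
time: 12.05
tool_pos: [0.5958, -0.1234, 0.1545]
ee_rot: [-2.582, 0.001, 0.251]
wrist_force: [-0.2, 0.4, -1.4]
width: 0.0253
finger_force: 30.0
```

```bash
python3 - <<'E'
from h import *
tgt(-2.7,0.5,80)
E
```

```text
tcp deck mm [-3.4  0.6 78.1] turn [-0.002 -0.    -0.002] shift [ 0.001 -0.007 -0.019] F deck [-0.4  0.1 -1.4] w 25.3 ff 30.0 t 12.05
```

Call:
{"name": "move_arm", "arguments": {"motion": [0,0,0,0,-0.007,0.03,0,0,0,0,0,0,0.02,0,0,0,0,0,0,0,0]}}

```text
time: 12.3
tool_pos: [0.5954, -0.1206, 0.1507]
ee_rot: [-2.583, -0.0, 0.25]
wrist_force: [1.3, -1.4, -3.4]
width: 0.0257
finger_force: 30.0
```

Call:
{"name": "move_arm", "arguments": {"motion": [0,0,0,0,0,0.02,0,0,0,0,0,0,0.02,0,0,0,0,0,0,0,0]}}

```text
time: 12.55
tool_pos: [0.5951, -0.1187, 0.1474]
ee_rot: [-2.584, -0.001, 0.25]
wrist_force: [3.7, -1.8, -2.6]
width: 0.0256
finger_force: 30.0
```

```bash
python3 - <<'E'
from h import *
tgt(-2.7,0.5,80)
E
```

```text
tcp deck mm [-3.1  0.1 69.6] turn [ 0.001 -0.002 -0.002] shift [-0.004 -0.004 -0.104] F deck [-3.7 -3.2 -0.8] w 25.6 ff 30.0 t 12.55
```

Call:
{"name": "move_arm", "arguments": {"motion": [0,0,0,0.015,0,0,0,0,0,0,0.01,0,0.02,0,0,0,0,0,0,0,0]}}

```text
time: 12.8
tool_pos: [0.5966, -0.1167, 0.1455]
ee_rot: [-2.582, 0.001, 0.251]
wrist_force: [0.7, -2.3, -1.6]
width: 0.0255
finger_force: 30.0
```

```bash
python3 - <<'E'
from h import *
tgt(-2.7,0.5,80)
E
```

```text
tcp deck mm [-2.8 -1.9 67.2] turn [-0.001  0.    -0.002] shift [-0.024 -0.001 -0.128] F deck [-2.9 -0.1 -0.1] w 25.5 ff 30.0 t 12.8
```

Call:
{"name": "move_arm", "arguments": {"motion": [0,0,0,0,0,0.02,0,0,0,0,0,0,0.02,0,0,0,0,0,0,0,0]}}

```text
time: 13.05
tool_pos: [0.5962, -0.1149, 0.142]
ee_rot: [-2.583, 0.001, 0.25]
wrist_force: [0.7, -3.4, -2.5]
width: 0.0255
finger_force: 30.0
```

```bash
python3 - <<'E'
from h import *
tgt(-2.7,0.5,80)
E
```

```text
tcp deck mm [-3.1 -1.9 63.3] turn [-0.    -0.001 -0.002] shift [-0.024 -0.004 -0.167] F deck [-4.2  0.2 -0.3] w 25.5 ff 30.0 t 13.05
```

Call:
{"name": "move_arm", "arguments": {"motion": [0,0,0,0,0,0.02,0,0,0,0,0,0,0.02,0,0,0,0,0,0,0,0]}}

```text
time: 13.3
tool_pos: [0.5958, -0.1132, 0.1387]
ee_rot: [-2.584, 0.0, 0.25]
wrist_force: [2.5, -4.2, -2.0]
width: 0.0257
finger_force: 30.0
```

```bash
python3 - <<'E'
from h import *
tgt(-2.7,0.5,80)
E
```

```text
tcp deck mm [-3.3 -2.  59.5] turn [ 0.001 -0.001 -0.002] shift [-0.025 -0.006 -0.205] F deck [-5.  -1.4  0.8] w 25.7 ff 30.0 t 13.3
```

Call:
{"name": "move_arm", "arguments": {"motion": [0,0,0,0,0,0.02,0,0,0,0,0,0,0.02,0,0,0,0,0,0,0,0]}}

```text
time: 13.55
tool_pos: [0.5954, -0.1115, 0.1353]
ee_rot: [-2.585, -0.0, 0.249]
wrist_force: [2.4, -5.2, -1.6]
width: 0.0254
finger_force: 30.0
```

```bash
python3 - <<'E'
from h import *
tgt(-2.7,0.5,80)
E
```

```text
tcp deck mm [-3.7 -2.1 55.7] turn [ 0.002 -0.002 -0.002] shift [-0.025 -0.009 -0.243] F deck [-5.6 -1.   1.7] w 25.4 ff 30.0 t 13.55
```

Call:
{"name": "move_arm", "arguments": {"motion": [0,0,0,0,0,0.02,0,0,0,0,0,0,0.02,0,0,0,0,0,0,0,0]}}

```text
time: 13.8
tool_pos: [0.5949, -0.1092, 0.1322]
ee_rot: [-2.584, -0.0, 0.25]
wrist_force: [1.9, -4.5, -2.0]
width: 0.0257
finger_force: 30.0
```

```bash
python3 - <<'E'
from h import *
tgt(-2.7,0.5,80)
E
```

```text
tcp deck mm [-3.4 -2.1 51.9] turn [ 0.001 -0.002 -0.002] shift [-0.026 -0.006 -0.281] F deck [-5.1 -0.7  0.9] w 25.7 ff 30.0 t 13.8
```

Call:
{"name": "move_arm", "arguments": {"motion": [0,0,0,0,0,0.02,0,0,0,0,0,0,0.02,0,0,0,0,0,0,0,0]}}

```text
time: 14.05
tool_pos: [0.5944, -0.107, 0.1291]
ee_rot: [-2.584, -0.001, 0.25]
wrist_force: [1.9, -4.5, -0.6]
width: 0.0255
finger_force: 30.0
```

```bash
python3 - <<'E'
from h import *
tgt(-2.7,0.5,80)
E
```

```text
tcp deck mm [-3.  -2.2 48. ] turn [ 0.001 -0.002 -0.002] shift [-0.026 -0.003 -0.32 ] F deck [-4.4 -0.8  2.1] w 25.5 ff 30.0 t 14.05
```

Call:
{"name": "move_arm", "arguments": {"motion": [0,0,0,0,0,0.02,0,0,0,0,0,0,0.02,0,0,0,0,0,0,0,0]}}

```text
time: 14.3
tool_pos: [0.5938, -0.1047, 0.1258]
ee_rot: [-2.583, -0.001, 0.25]
wrist_force: [2.2, -4.6, -0.6]
width: 0.0255
finger_force: 30.0
```

```bash
python3 - <<'E'
from h import *
tgt(-2.7,0.5,80); print(robot.get_obs()["wrist_torque"])
E
```

```text
tcp deck mm [-2.8 -2.2 44. ] turn [ 0.    -0.002 -0.001] shift [-0.026 -0.001 -0.36 ] F deck [-4.6 -1.   2.1] w 25.5 ff 30.0 t 14.3
[-1.17966421 -0.51082808 -0.1254228 ]
```

Call:
{"name": "move_arm", "arguments": {"motion": [0,0,0,0,0,0.025,0,0,0,0,0,0,0.025,0,0,0,0,0,0,0,0]}}

```text
time: 14.55
tool_pos: [0.5931, -0.102, 0.1216]
ee_rot: [-2.583, -0.001, 0.25]
wrist_force: [1.7, -4.0, -0.8]
width: 0.0258
finger_force: 30.0
```

```bash
python3 - <<'E'
from h import *
tgt(-2.7,0.5,80)
E
```

```text
tcp deck mm [-2.7 -2.2 38.9] turn [-0.    -0.002 -0.001] shift [-0.026 -0.    -0.411] F deck [-4.1 -0.7  1.6] w 25.8 ff 30.0 t 14.55
```

Call:
{"name": "move_arm", "arguments": {"motion": [0,0,0,0,0,0.025,0,0,0,0,0,0,0.025,0,0,0,0,0,0,0,0]}}

```text
time: 14.8
tool_pos: [0.5926, -0.0993, 0.1175]
ee_rot: [-2.583, -0.001, 0.25]
wrist_force: [2.7, -4.0, -0.4]
width: 0.0252
finger_force: 30.0
```

```bash
python3 - <<'E'
from h import *
tgt(-2.7,0.5,80); print(robot.get_obs()["wrist_torque"])
E
```

```text
tcp deck mm [-2.5 -2.4 34. ] turn [-0.001 -0.002 -0.001] shift [-0.028  0.002 -0.46 ] F deck [-4.  -1.7  2.1] w 25.2 ff 30.0 t 14.8
[-0.83810548 -0.62680117 -0.21700963]
```

Call:
{"name": "move_arm", "arguments": {"motion": [0,0,0,0,0,0.02,0,0,0,0,0,0,0.02,0,0,0,0,0,0,0,0]}}

```text
time: 15.05
tool_pos: [0.5921, -0.0971, 0.1143]
ee_rot: [-2.582, -0.001, 0.25]
wrist_force: [2.9, -3.9, 1.4]
width: 0.0256
finger_force: 30.0
```

```bash
python3 - <<'E'
from h import *
tgt(-2.7,0.5,80)
E
```

```text
tcp deck mm [-2.3 -2.4 30.1] turn [-0.001 -0.002 -0.001] shift [-0.028  0.003 -0.499] F deck [-3.1 -1.8  3.6] w 25.6 ff 30.0 t 15.05
```

Call:
{"name": "move_arm", "arguments": {"motion": [0,0,0,0,0,0.02,0,0,0,0,0,0,0.02,0,0,0,0,0,0,0,0]}}

```text
time: 15.3
tool_pos: [0.5917, -0.0959, 0.1123]
ee_rot: [-2.584, -0.002, 0.25]
wrist_force: [1.0, -6.5, 4.4]
width: 0.0259
finger_force: 30.0
```

```bash
python3 - <<'E'
from h import *
tgt(-2.7,0.5,80); print(robot.get_obs()["wrist_torque"])
E
```

```text
tcp deck mm [-2.3 -2.3 27.8] turn [ 0.001 -0.003 -0.   ] shift [-0.027  0.004 -0.522] F deck [-3.2  0.7  7.2] w 25.9 ff 30.0 t 15.3
[-0.66877195 -0.3064733  -0.02609423]
```

Call:
{"name": "move_arm", "arguments": {"motion": [0,0,0,0,0,0.02,0,0,0,0,0,0,0,0,0,0,0,0,0,0,0]}}

```text
time: 15.55
tool_pos: [0.5918, -0.0959, 0.1123]
ee_rot: [-2.586, -0.003, 0.25]
wrist_force: [0.5, -9.2, 10.0]
width: 0.0254
finger_force: 30.0
```

```bash
python3 - <<'E'
from h import *
tgt(-2.7,0.5,80); print(robot.get_obs()["wrist_torque"])
E
```

```text
tcp deck mm [-2.3 -2.4 27.7] turn [ 0.003 -0.005  0.   ] shift [-0.027  0.006 -0.523] F deck [-2.4  1.8 13.3] w 25.4 ff 30.0 t 15.55
[-0.63855861 -0.01308881  0.05773727]
```

Call:
{"name": "move_arm", "arguments": {"motion": [0,0,0,0,0,0.02,0,0,0,0,0,0,0,0,0,0,0,0,0,0,0]}}

```text
time: 15.8
tool_pos: [0.5918, -0.0958, 0.1123]
ee_rot: [-2.588, -0.005, 0.25]
wrist_force: [-1.9, -12.6, 14.8]
width: 0.0252
finger_force: 30.0
```

```bash
python3 - <<'E'
from h import *
tgt(-2.7,0.5,80); print(robot.get_obs()["wrist_torque"])
s=robot.get_calibration("scene"); o,Rc=obs()
import cv2; cv2.imwrite("pics/s6.png",robot.snapshot("scene")[:,:,::-1])
E
```

```text
tcp deck mm [-2.3 -2.4 27.7] turn [ 0.006 -0.007  0.001] shift [-0.026  0.007 -0.523] F deck [-2.1  5.  18.8] w 25.2 ff 30.0 t 15.8
[-0.54825525  0.29443677  0.20096527]
```

Hard stop at TCP z 27.7. That matches shoulder-home geometry, since the grasp put the tip about 81–82 mm past the TCP. Ease the pressure, open and retreat.

Call:
{"name": "move_arm", "arguments": {"motion": [0,0,0,0,0,-0.03,0,0,0,0,0,0,-0.01,0,0,0,0,0,0,0,0.3,0,0,0,0,0,0,0.6,0,0,0,0,0,0,0.6,0,0,0,0,0,0,0.6,0,0,0,0,0,0,0.6]}}

```text
time: 16.43
tool_pos: [0.5906, -0.0942, 0.1097]
ee_rot: [-2.58, 0.002, 0.252]
wrist_force: [0.5, 0.1, -0.8]
width: 0.0511
finger_force: 0.0
```

Call:
{"name": "move_arm", "arguments": {"motion": [0,0,0,0,0,-0.1,0.6,0,0,0,0,0,-0.1,0.6,0,0,0,0,0,-0.2,0.6,0,0,0,0,0,-0.2,0.4,0,0,0,0,0,0,0,0,0,0,0,0,0,0,0,0,0,0,0,0,0,0,0,0,0,0,0,0]}}

```text
time: 17.1
tool_pos: [0.5985, -0.1254, 0.1601]
ee_rot: [-2.581, 0.002, 0.251]
wrist_force: [0.5, -0.3, 0.6]
width: 0.0265
finger_force: 0.0
```

```bash
python3 - <<'E'
from h import *
tgt(-2.3,-2.4,70)
E
```

```text
tcp deck mm [-2.6 -1.6 84.3] turn [-0.003  0.001 -0.002] shift [ 0.009 -0.003  0.143] F deck [-0.1 -0.4  0.7] w 26.5 ff 0.0 t 17.1
```

Now I'll touch the grip's top with shut fingers to check the height and seat it firmly.

Call:
{"name": "move_arm", "arguments": {"motion": [0,0,0,0,0,0,0,0,0,0,0,0,0,0,0,0,0,0,0,0.05,0,0,0,0,0,0,0.05,0,0,0,0,0,0,0.04,0,0,0,0,0,0,0.02,0,0,0,0,0,0,0,0,0,0,0,0,0,0,0]}}

```text
time: 17.77
tool_pos: [0.5969, -0.1176, 0.1475]
ee_rot: [-2.582, 0.0, 0.251]
wrist_force: [0.2, -0.3, -0.8]
width: 0.0007
finger_force: 0.0
```

Call:
{"name": "move_arm", "arguments": {"motion": [0,0,0,0,0,0.03,0,0,0,0,0,0,0.03,0,0,0,0,0,0,0,0,0,0,0,0,0,0,0]}}

```text
time: 18.1
tool_pos: [0.5967, -0.1155, 0.144]
ee_rot: [-2.584, -0.002, 0.25]
wrist_force: [0.8, -3.2, 6.1]
width: 0.0004
finger_force: 3.2
```

```bash
python3 - <<'E'
from h import *
tgt(-2.3,-2.4,64)
E
```

```text
tcp deck mm [-2.6 -2.3 65.3] turn [ 0.002 -0.003 -0.001] shift [ 0.001 -0.003  0.013] F deck [0.4 0.1 6.9] w 0.4 ff 3.2 t 18.1
```

Call:
{"name": "move_arm", "arguments": {"motion": [0,0,0,0,0,0.03,0,0,0,0,0,0,0.03,0,0,0,0,0,0,0,0,0,0,0,0,0,0,0]}}

```text
time: 18.43
tool_pos: [0.5969, -0.1153, 0.1438]
ee_rot: [-2.591, -0.007, 0.249]
wrist_force: [-1.0, -11.1, 18.3]
width: 0.0006
finger_force: 11.0
```

```bash
python3 - <<'E'
from h import *
tgt(-2.3,-2.4,64)
E
```

```text
tcp deck mm [-2.6 -2.5 65.1] turn [ 0.01  -0.009  0.001] shift [-0.001 -0.003  0.011] F deck [ 0.8  3.8 21.1] w 0.6 ff 11.0 t 18.43
```

The pin stands firm at 65.2 mm. Expected is 64 mm plus about 1.5 mm from the bias implied by the 2.5 mm x offset, so the shoulder is home. Retreat.

Call:
{"name": "move_arm", "arguments": {"motion": [0,0,0,0,0,-0.1,0,0,0,0,0,0,-0.2,0,0,0,0,0,0,-0.35,0,0,0,0,0,0,-0.35,0,0,0,0,-0.2,0,-0.35,0,0,0,0,-0.3,0,-0.2,0,0,0,0,-0.3,0,-0.1,0,0,0,0,0,0,0,0,0,0,0,0,0,0,0,0,0,0,0,0,0,0]}}

```text
time: 19.27
tool_pos: [0.5399, -0.2158, 0.2764]
ee_rot: [-2.581, 0.001, 0.251]
wrist_force: [-0.3, 0.6, -0.3]
width: 0.0002
finger_force: 0.0
```

```bash
python3 - <<'E'
from h import *
import cv2
p=np.load("deck.npy");R=deckR(p[2]);O=np.array([p[0],p[1],.09])+R@np.array([-.0025,-.0023,.0013])
tgt(0,0,0)
for n in("wrist","scene"):
    c=robot.get_calibration(n);im=robot.snapshot(n); hsv=cv2.cvtColor(im,cv2.COLOR_RGB2HSV)
    X=[O+R@np.array([0,0,z]) for z in(.014,.064)]; X+= [O+R@arm(0,.198,.008),O+R@arm(.06,.198,.008)]; P=proj(c,X); print(n,P.round(1).tolist())
    u,v=((P[0]+P[1])/2).astype(int); m=np.zeros(im.shape[:2],np.uint8)
    k=(im[...,0].astype(int)>1.9*im[...,1])&(im[...,0]>60)   # brown grip
    win=np.zeros_like(k);win[max(v-45,0):v+45,u-45:u+45]=1; k&=win
    N,l,st,ce=cv2.connectedComponentsWithStats(k.astype(np.uint8))
    print([(s[:5].tolist(),x.round(1).tolist()) for s,x in zip(st[1:],ce[1:]) if s[4]>40])
    u,v=P[2].astype(int); y0=max(v-70,0);sub=im[y0:v+70,max(u-70,0):u+70].astype(int)
    g=(sub[...,2]>sub[...,0]+3)&(sub[...,1]>120)
    N,l,st,ce=cv2.connectedComponentsWithStats(g.astype(np.uint8));i=1+np.argmax(st[1:,4]) if N>1 else 0
    b=st[i];print("mirror bbox",b[0]+max(u-70,0),b[1]+y0,b[2:5],"c",ce[i]+[max(u-70,0),y0])
E
```

```text
tcp deck mm [ -2.9  77.7 221.6] turn [-0.003 -0.    -0.002] shift [ 0.777 -0.025  2.216] F deck [ 0.4  0.1 -0.6] w 0.2 ff 0.0 t 19.27
wrist [[317.2, 125.2], [317.2, 122.8], [316.9, -13.2], [330.4, -12.8]]
[]
mirror bbox 283 0 [  79   35 2083] c [321.66298608  14.16994719]
scene [[258.6, 237.0], [243.6, 214.3], [223.3, 278.9], [218.9, 280.0]]
[([240, 212, 20, 28, 148], [249.9, 225.4]), ([265, 258, 17, 12, 70], [275.2, 263.1])]
mirror bbox 204 266 [ 37  26 406] c [222.46305419 278.90147783]
```

The numbers agree. The grip centroid is at scene (249.9,225.4) against a predicted (251,225.6), and the mirror sits at the q≈0 position. Handing in.

```bash
python3 -c "
from bench import robot
print(robot.close_job())"
```

```text
the job is handed in; nothing more can be done
None
```

The job is handed in: I swung the arm to its end stop and let go, then drove the pin through the arm, board and keeper holes until its shoulder seated on the arm, and left it there. Force, height and camera readings agree with that; the keeper fit is inferred from the pin meeting no resistance at its depth.

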